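Load the tube mixer and feel that its hidden switch is at run

ROBOT

A 6-joint arm with a two-finger parallel gripper is mounted at the origin on the work surface. World frame = base frame: x ahead of the robot, y to its left, z up, the work surface at z = 0. Lengths are in m, angles in rad, forces in N, time in s.
With the tool pointing down it reaches from about 0.35 to 0.975 m from the base axis. Payload 4.9 kg.
Tool frame: the origin (TCP) lies on the centre line of the jaws, within the pads' length; the fingertips stand 8 mm ahead of it and the grasp point (between the pads) lies 11 mm behind it; z points along the fingers, y is the direction in which the jaws open and shut (so a half turn about z gives the same grasp; the last joint's range is limited). The gripper opens to 85 mm and grips with 20 to 120 N. Pads are 22 mm wide; open, the fingers measure 114 mm over their backs; the gripper's body (76 mm by 85 mm) begins 54 mm behind the grasp point. The pads swing forward as they close: fully open they stand 13 mm farther back than shut.
Start: joints at [-1.463, 0.053, 1.613, -0, 1.476, -0.119], TCP at [0.141, -0.609, 0.239] pointing down, gripper open.
Joint ranges: [-3.01, 3.01], [-1.01, 2.22], [0.06, 2.58], [-1.02, 4.17], [0.09, 2.62], [-3.14, 3.14]. Speed limits (rad/s): [2.57, 2.57, 3.14, 3.14, 3.14, 3.14].

INTERFACE

Orientations are given as a unit quaternion [w, x, y, z].
In Python, from plant import manip gives the robot as it stands.
- The arm moves only by the tool step_arm, never from a script. Its argument "deltas" is a list of rows, each a list of 7 numbers: the shift along the tool's x, y, z in m, then the turn, a rotation vector about the tool's x, y, z in rad, then the gripper command: -1 is fully open, 1 is shut, values between are in proportion. In form: [[dx, dy, dz, ax, ay, az, hand], ...]. A call has 1 to 20 rows; each row is the pose to reach, as a shift and turn from the pose commanded when the call began, along the tool's axes at that moment; what a row does not reach only later rows make up. A row lasts 1/10 s, in which the tool goes at most 50 mm and 8.59 degrees, less where a joint would pass 70% of its speed; a pose out of reach is approached as far as the arm can. A call with a gripper value outside its range is refused whole. The fingers move at their own pace and stop on an object; the grip force is fixed at half the most. Time passes only in rows, so rows that repeat a pose let the fingers close. It gives the time, the measured TCP pose, the force and the opening at its end, in the units of the state.
- manip.state(): the state, without advancing time (a new reading comes with each control period).
- manip.grab_frame(name): name is "side" or "top"; returns the picture (480x640x3 uint8, red, green, blue); there is no depth.
- manip.get_calibration(name): a dict with "fov_y" (degrees; the focal length in pixels is half the picture's height over the tangent of half this angle, whatever the lens; pixels are square), "cx", "cy" (the principal point, pixels), "R" (3x3) and "t" (3): a world point X has camera coordinates R X + t. Camera axes: x right, y down, z forward; pixel columns grow to the right and rows downward; lengths in m; the calibration is good to about 2 mm. A picture is of the moment at which its call begins. get_calibration takes no time and is no camera call.
- manip.job_done(): hands the job in, once; it reports no verdict.
The state is a dict: "time": time; "joint_pos": joint angles; "joint_vel": joint speeds; "joint_efforts": joint torques, N m; "tool_pos": TCP position; "tool_rot": TCP orientation; "contact_force": force on the tool from outside, world axes, zero at the start; "ft_torque": the same for the moment, N m; "gripper_width": opening from 0.0 (shut) to 1.0 (fully open).
Only numpy, scipy, OpenCV 4.12 (cv2) and the standard library are available. Lean on these libraries where they do the work, as an engineer would, in place of code of your own. Each camera call takes 0.05 s, during which the arm holds its last target.

TASK

Lay the loose sample tube on the roller mixer, along the rollers in one of their grooves, and make sure that both of the mixer's three-way switches stand at run. They are out of sight under the hood on the mixer's front and nothing outside shows their state, so feel for each lever: one that leans to off must be brought upright to run, one that is already at run is left there, and none may be pushed on to fast or switched off. Do not drop or throw the tube, and leave the rack, carton and bottle where they are.

Things in the scene. Friction and masses are not known exactly. Their poses are not given: they have to be found in the camera images.
- mixer: White bench roller mixer, fixed, 440 wide (y) x 225 deep (x) x 132 mm high. Origin on the bench under the middle of its roller bed; x points away from the robot, z up. Roller bed on top, switch bay along its robot side under a hood. Its points have the same axes.
- bed (a point): Middle of the roller bed, at the height of the roller axes (120 mm over the bench). Four black rollers 20 mm thick along y, axes at x = -45, -15, 15, 45 mm, between end plates at y = +-214. A 30 mm tube in a groove has its axis 20 mm above this point's height.
- bay (a point): Middle of the bay floor, 12 mm over the bench. Bay: y +-214, back wall at x = 40. In it two black switch blocks, 70 wide in y, 28 high, x -8 to 22, centred unseen anywhere in y 70 to 105 (left) and -105 to -70 (right). From the top middle of each, at x = 0, a steel lever stands up: pivot 28 over the floor, 48 long with its round end, 12 thick.
- hood (a point): Middle of the hood roof's lower front edge, 96 mm over the bench; the roof is 6 mm thick and reaches 43 mm back to the body. Below the edge the bay is open to the robot (-x) over its full width, down to its floor; cheeks close its two ends.
- lever_a (a joint): Lever of one of the two hidden switches; whether the left or the right one differs each time and is not told. Rad: about -0.42 = off, leaning to the mixer's +y; 0 = run, upright; about 0.42 = fast, leaning to -y. No clicks: it is stiff, takes about 3 to 5 N half way up to move, and stays where it is left.
- lever_b (a joint): As lever_a, the lever of the other of the two switches.
- tube: Capped sample tube lying loose on the bench, a straight cylinder 120 mm long, 30 mm thick, about 70 g, grey with a white label and a black cap; it rolls. Origin at its middle on its axis (15 mm above the bench), x along the tube towards the cap; y and z turn with it.
- rack: Bystander: black rack of blue-capped tubes, 92 x 113 x 110 mm high, loose, origin under its middle.
- carton: Bystander: white glove carton with a yellow band, 240 (x) x 120 (y) x 70 mm high, loose, origin under its middle.
- spray: Bystander: white bottle, 70 mm thick, 160 mm high, loose, standing, origin under its middle.
There are look-alikes about, which are no part of the job. What is meant by the tube is not yellow, and is the smaller of those in its own colour.

How it is judged:
At the end, for the whole second after the job is handed in: Both levers within 0.2 rad of upright (run); the tube at rest in a groove of the roller bed, its axis 133 to 146 mm over the bench, within 0.1 rad of the rollers' direction, its middle within 36 mm of the bed's middle line and within 160 mm of it along the rollers (value of joint lever_a between -0.2 and 0.2 rad and value of joint lever_b between -0.2 and 0.2 rad and z of tube in the frame of mixer between 0.133 and 0.146 m and x of tube in the frame of mixer between -0.036 and 0.036 m and y of tube in the frame of mixer between -0.16 and 0.16 m and angle between the x axis of tube and the y axis of mixer, either way round below 0.1 rad and linear speed of tube below 0.02 m/s); the robot touches nothing.
It fails at once if a switch is pushed on to fast (value of joint any of lever_a, lever_b above 0.3 rad).
It fails at once if the switch that was at run is switched off (value of joint lever_b below -0.3 rad).
It fails at once if the tube is dropped (falls free by more than about 2 cm) or thrown (contact force between tube and the fingers below 0.05 N and linear speed of tube above 0.65 m/s).
It fails at once if the rack, carton or bottle is moved by more than 3 cm (distance of any of rack, carton, spray from where it was at the start of the episode above 0.03 m).
It also fails if it takes over 67 s, if anything falls off the work surface, if the arm or the gripper's body presses on something with over 40 N, if the wrist force passes 120 N, or if a joint passes its speed limit or range.

## Working session

There is one attempt and no reset: what is moved stays moved. The work goes in short steps, Python scripts to look and compute and a tool call to move; the robot and the scene stay as the last step left them, time stands still between calls to the robot, and variables do not carry over. Pictures are saved under pics/ and viewed, and the job is handed in when it is done.

Besides the shell and the picture viewer there is one more tool, called by a JSON object that holds its "method" and its "body", one argument or row to a line. step_arm: Moves the arm, as the interface text tells. Its arguments: {"type":"object","properties":{"deltas":{"type":"array"}},"required":["deltas"]}

```bash
ls; mkdir -p pics; python3 - <<'E'
from plant import manip
import cv2
for n in("side","top"):
    f=manip.grab_frame(n); cv2.imwrite(f"pics/{n}0.png",cv2.cvtColor(f,cv2.COLOR_RGB2BGR)); print(n,manip.get_calibration(n))
print(manip.state())
E
```

```text
pics
side {'fov_y': 47.46519354713224, 'cx': 324.66044603873837, 'cy': 248.71424312769187, 'R': array([[-0.95731144, -0.28879076,  0.01243805],
       [-0.20425519,  0.64538383, -0.73604316],
       [ 0.20453514, -0.70716307, -0.67682033]]), 't': array([0.51762299, 0.23443531, 1.52387481])}
top {'fov_y': 48.54376416440958, 'cx': 315.6802443683804, 'cy': 241.10767849231743, 'R': array([[-1.71625174e-02, -9.99852598e-01, -4.79157344e-04],
       [-9.78612115e-01,  1.68961744e-02, -2.05019137e-01],
       [ 2.04997013e-01, -3.04973533e-03, -9.78757847e-01]]), 't': array([-0.0526685 ,  0.54635433,  1.45152474])}
{'time': 0.1, 'joint_pos': array([-1.46298927e+00,  5.32801026e-02,  1.61413833e+00, -8.73477343e-06,
        1.47600331e+00, -1.18991388e-01]), 'joint_vel': array([ 1.73420471e-04, -9.98573040e-04, -7.52631549e-04,  1.07845995e-03,
        5.41411726e-05, -5.16153902e-04]), 'joint_efforts': array([-2.44549719e-04, -3.94901884e+01, -3.71362209e+01, -1.00209220e-04,
        3.95140683e-03,  9.91248726e-06]), 'tool_pos': array([ 0.14048154, -0.608451  ,  0.23820357]), 'tool_rot': array([-9.14554438e-04,  9.93576733e-01,  1.13156705e-01,  7.66925856e-07]), 'contact_force': array([0.01512047, 0.24123773, 0.08521872]), 'ft_torque': array([-0.03542861,  0.04106437, -0.02057344]), 'gripper_width': 0.9999550087812878}
```

View pics/side0.png

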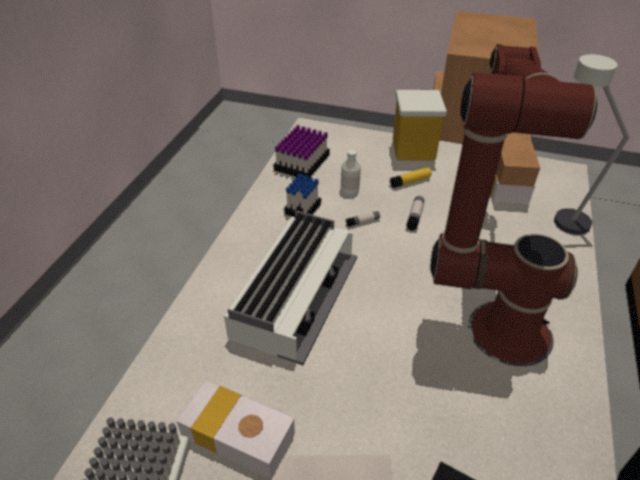

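View pics/top0.png

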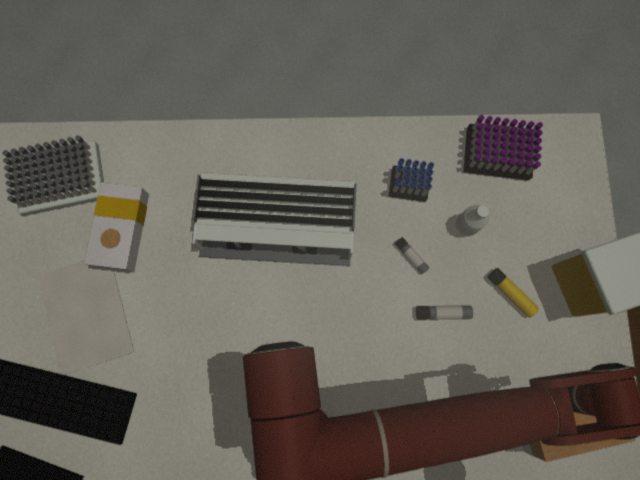

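Top: two grey tubes, the smaller at (411,255) with cap at (402,243), the larger at (444,312). The mixer is at about (275,215), with dark blocks glimpsed under the hood at about (238,245) and (303,249). I'll zoom in on these.

```bash
python3 - <<'E'
import cv2
a=cv2.imread("pics/side0.png");b=cv2.imread("pics/top0.png")
cv2.imwrite("pics/s1.png",cv2.resize(a[190:370,210:450],None,fx=3.3,fy=3.3,interpolation=cv2.INTER_CUBIC))
cv2.imwrite("pics/t1.png",cv2.resize(b[160:330,180:480],None,fx=2.6,fy=2.6,interpolation=cv2.INTER_CUBIC))
E
```

```text
(no output)
```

View pics/s1.png

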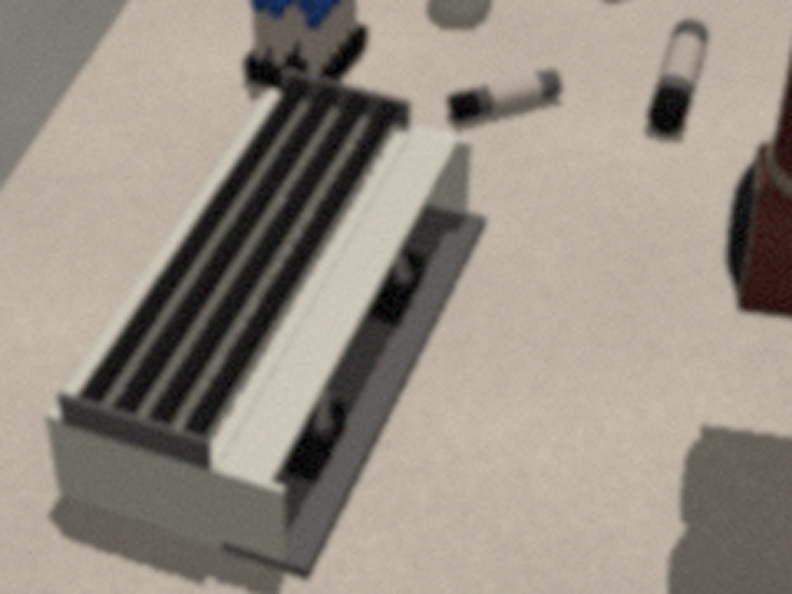

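View pics/t1.png

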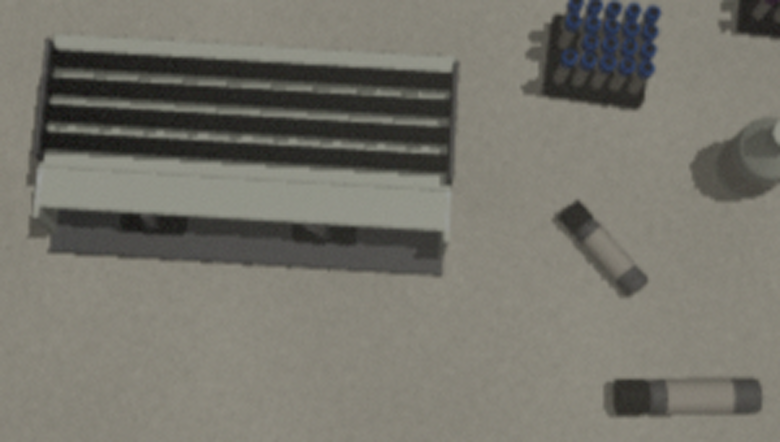

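```bash
cat > h.py <<'E'
from plant import manip
import numpy as np, cv2
class Cam:
    def __init__(s,n):
        c=manip.get_calibration(n); s.R=c["R"];s.t=c["t"];s.f=240/np.tan(np.radians(c["fov_y"])/2);s.cx=c["cx"];s.cy=c["cy"];s.C=-s.R.T@s.t
    def ray(s,p,z):
        d=s.R.T@np.array([(p[0]-s.cx)/s.f,(p[1]-s.cy)/s.f,1]); return s.C+d*(z-s.C[2])/d[2]
    def proj(s,X):
        c=s.R@np.asarray(X)+s.t; return np.array([s.f*c[0]/c[2]+s.cx,s.f*c[1]/c[2]+s.cy])
T=Cam("top");S=Cam("side")
E
python3 - <<'E'
from h import *
print(T.C,S.C)
t1=lambda u,v:(180+(u+.5)/2.6-.5,160+(v+.5)/2.6-.5)
s1=lambda u,v:(210+(u+.5)/3.3-.5,190+(v+.5)/3.3-.5)
P=lambda n,X:print(n,np.round(X,4))
P("hood L",T.ray(t1(36,216),.099));P("hood R",T.ray(t1(448,232),.099))
P("sideR hood low",S.ray(s1(468,147),.102));P("side L hood",S.ray(s1(283,484),.102))
for n,a in dict(capend=(567,208),buttend=(637,286)).items(): P("tube "+n,T.ray(t1(*a),.015))
for n,a in dict(capend=(453,108),buttend=(558,83)).items(): P("tube side "+n,S.ray(s1(*a),.015))
# floor front corners z=.012
P("floor",T.ray(t1(48,252),.012));P("floor",T.ray(t1(441,273),.012));P("floor s",S.ray(s1(308,572),.012));P("floor s",S.ray(s1(485,222),.012))
# endplates top corners ~ z .132
for a in [(50,38),(457,58),(38,180),(450,184)]: P("ep",T.ray(t1(*a),.13))
# white mask for tube contour
im=manip.grab_frame("top"); hsv=cv2.cvtColor(im,cv2.COLOR_RGB2HSV); 
cv2.imwrite("pics/bay.png",np.clip(cv2.resize(im[225:270,185:365,::-1].astype(np.float32)*2.5,None,fx=4.4,fy=4.4,interpolation=cv2.INTER_CUBIC),0,255))
im=manip.grab_frame("side")
cv2.imwrite("pics/bays.png",np.clip(cv2.resize(im[230:365,280:370,::-1].astype(np.float32)*2.5,None,fx=4.4,fy=4.4,interpolation=cv2.INTER_CUBIC),0,255))
E
```

```text
[ 0.23620681 -0.05746527  1.53267909] [0.23172508 1.07581197 1.19750574]
hood L [0.5376 0.2741 0.099 ]
hood R [ 0.5129 -0.1612  0.099 ]
sideR hood low [ 0.5036 -0.1563  0.102 ]
side L hood [0.5389 0.266  0.102 ]
tube capend [ 0.5542 -0.3015  0.015 ]
tube buttend [ 0.4645 -0.3747  0.015 ]
tube side capend [ 0.5553 -0.3083  0.015 ]
tube side buttend [ 0.4615 -0.3808  0.015 ]
floor [0.5146 0.2796 0.012 ]
floor [ 0.4833 -0.1583  0.012 ]
floor s [0.5166 0.2764 0.012 ]
floor s [ 0.4826 -0.1566  0.012 ]
ep [0.7243 0.2578 0.13  ]
ep [ 0.6946 -0.1743  0.13  ]
ep [0.5693 0.266  0.13  ]
ep [ 0.5577 -0.1626  0.13  ][ WARN:0@1.948] global loadsave.cpp:1063 imwrite_ Unsupported depth image for selected encoder is fallbacked to CV_8U.
```

View pics/bay.png

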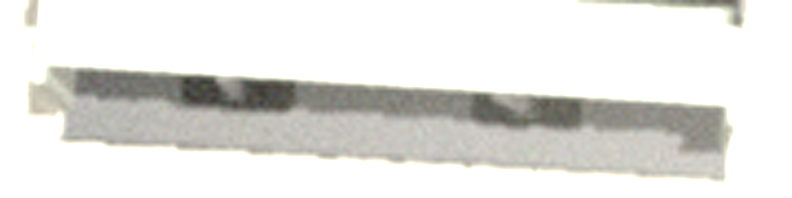

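View pics/bays.png

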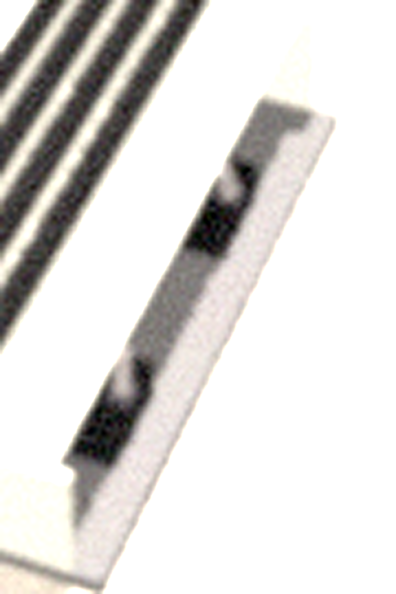

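```bash
python3 - <<'E'
from h import *
im=cv2.imread("pics/top0.png").astype(int); si=cv2.imread("pics/side0.png").astype(int)
bg=np.median(im[265:300,300:380].reshape(-1,3),0);print("bg",bg)
d=np.abs(im-bg).sum(2)
m=(d>36).astype(np.uint8); r=np.zeros_like(m); r[232:277,388:434]=m[232:277,388:434]
n,l,st,c=cv2.connectedComponentsWithStats(r); k=1+np.argmax(st[1:,4]);print(st[k],c[k])
ys,xs=np.nonzero(l==k); rect=cv2.minAreaRect(np.c_[xs,ys].astype(np.float32));print(rect)
b=cv2.boxPoints(rect)
for p in b: print("tube corner",np.round(T.ray(p,.015),4))
print("centre",T.ray(rect[0],.015))
# floor front edge in top: for each column, row of the gradient; floor dark vs bench bright
def edge(img,cols,r0,r1,sign):
    g=cv2.GaussianBlur(img.astype(np.float32).mean(2),(0,0),1); pts=[]
    for u in cols:
        col=np.diff(g[r0(u):r1(u),u])*sign; j=int(np.argmax(col)); pts.append((u,r0(u)+j+.5))
    pts=np.array(pts,np.float32); f=np.polyfit(pts[:,0],pts[:,1],1)
    for _ in range(3):
        res=np.abs(np.polyval(f,pts[:,0])-pts[:,1]); f=np.polyfit(pts[res<1.5][:,0],pts[res<1.5][:,1],1)
    return f,(res<1.5).mean()
base=lambda u:243.1+(u-194)*(6.1/158.3)
f,q=edge(im,range(205,345),lambda u:int(base(u)+6),lambda u:int(base(u)+24),+1)
A,B=[T.ray((u,np.polyval(f,u)),.012) for u in(205,345)];print("floor front",f,q,A,B,np.arctan2(A[0]-B[0],A[1]-B[1]))
f,q=edge(im,range(205,345),lambda u:int(base(u)-6),lambda u:int(base(u)+6),-1)
A,B=[T.ray((u,np.polyval(f,u)),.096) for u in(205,345)];print("hood",f,q,A,B,np.arctan2(A[0]-B[0],A[1]-B[1]))
# rollers: dark bands
g=im.mean(2)
for u in(215,240,275,310,340):
    print(u,[(v,int(g[v,u])) for v in range(174,232)])if u==275 else None
E
```

```text
bg [122. 133. 136.]
[392 236  38  39 497] [409.50503018 255.47686117]
((410.4385070800781, 255.60769653320312), (43.8515739440918, 14.35570240020752), 48.179832458496094)
tube corner [ 0.5416 -0.2796  0.015 ]
tube corner [ 0.5695 -0.3122  0.015 ]
tube corner [ 0.4716 -0.3916  0.015 ]
tube corner [ 0.4444 -0.3592  0.015 ]
centre [ 0.50643433 -0.33589485  0.015     ]
floor front [5.90802738e-02 2.45425322e+02] 1.0 [0.51156646 0.25963372 0.012     ] [ 0.48029684 -0.14570144  0.012     ] 0.07699258705131906
hood [5.93142507e-02 2.27682524e+02] 1.0 [0.54595436 0.24338017 0.096     ] [ 0.51594774 -0.14222597  0.096     ] 0.0776602681741483
275 [(174, 131), (175, 130), (176, 126), (177, 129), (178, 142), (179, 142), (180, 142), (181, 140), (182, 129), (183, 90), (184, 46), (185, 39), (186, 39), (187, 37), (188, 38), (189, 41), (190, 65), (191, 90), (192, 111), (193, 112), (194, 54), (195, 40), (196, 37), (197, 37), (198, 36), (199, 37), (200, 54), (201, 80), (202, 112), (203, 121), (204, 79), (205, 43), (206, 35), (207, 36), (208, 36), (209, 38), (210, 39), (211, 71), (212, 114), (213, 139), (214, 118), (215, 61), (216, 38), (217, 35), (218, 34), (219, 37), (220, 31), (221, 46), (222, 75), (223, 115), (224, 141), (225, 141), (226, 141), (227, 138), (228, 133), (229, 134), (230, 141), (231, 141)]
```

```bash
cat >> h.py <<'E'
th=-.077; ex=np.array([np.cos(th),np.sin(th),0]); ey=np.array([-np.sin(th),np.cos(th),0])
E
python3 - <<'E'
from h import *
g=T.ray((275,202.6),.12)
for v in(186.8,197.3,207.7,218.): 
    X=T.ray((275,v),.12); print("roller",X@ex, X@ey)
F=(T.ray((205,245.425+.05908*205),.012),T.ray((345,245.425+.05908*345),.012))
H=(T.ray((205,227.68+.0593*205),.096),)
print("floor front ex",F[0]@ex,F[1]@ex,"hood",H[0]@ex)
t1=lambda u,v:(180+(u+.5)/2.6-.5,160+(v+.5)/2.6-.5)
s1=lambda u,v:(210+(u+.5)/3.3-.5,190+(v+.5)/3.3-.5)
for n,X in [("floorL",T.ray(t1(48,252),.012)),("floorR",T.ray(t1(441,273),.012)),("sL",S.ray(s1(308,572),.012)),("sR",S.ray(s1(485,222),.012)),("hoodL",T.ray(t1(36,216),.096)),("hoodR",T.ray(t1(448,232),.096)),("epL",T.ray(t1(50,38),.13)),("epR",T.ray(t1(457,58),.13)),("hsR",S.ray(s1(468,147),.102)),("hsL",S.ray(s1(283,484),.102))]: print(n,np.round([X@ex,X@ey],4))
E
```

```text
roller 0.6820258499149116 0.10097220514355455
roller 0.6518579801466505 0.09869000971911966
roller 0.6222264887205351 0.09644839124650842
roller 0.5931211978705053 0.09424657977904219
floor front ex 0.4900797301868117 0.49008285212506836 hood 0.5256302138047949
floorL [0.4916 0.3183]
floorR [ 0.4941 -0.1206]
sL [0.4938 0.3154]
sR [ 0.4932 -0.119 ]
hoodL [0.5155 0.3154]
hoodR [ 0.5243 -0.1214]
epL [0.7023 0.3127]
epR [ 0.7059 -0.1204]
hsR [ 0.5141 -0.1171]
hsL [0.5168 0.3067]
```

```bash
python3 - <<'E'
from h import *
im=cv2.imread("pics/top0.png").astype(int); g=im.mean(2).astype(int)
for u in(265,275,285): print(u,g[222:266,u])
print("blocks"); print("L u=225..255"); print(g[240:255,222:258]); print("R 290..322"); print(g[243:258,288:322])
E
```

```text
265 [ 97 124 141 142 142 136 133 141 143 142 141 143 143 143 142 142 141 142
 142 143 141 120  66  50  51  54  51  51  63  77  76  78  81  78  80  77
  79  77  81 109 129 129 130 130]
275 [ 75 115 141 141 141 138 133 134 141 141 142 143 142 143 144 143 142 142
 144 144 142 130  96  59  54  51  52  52  54  65  76  77  79  78  78  81
  77  77  71  74 103 125 131 132]
285 [ 63  89 115 138 142 141 137 135 141 141 141 142 143 141 142 143 142 142
 143 143 144 141 122  78  54  52  54  50  53  65  76  77  79  76  77  78
  78  78  78  77 100 127 130 129]
blocks
L u=225..255
[[123 129 127 130 133 132 135 134 133 138 142 138 140 140 142 140 141 141
  141 141 142 141 143 144 142 142 143 144 142 143 141 141 143 141 143 142]
 [ 79  90  92  96 102 103 104 104 104 113 117 118 123 125 126 125 123 124
  127 127 128 133 136 136 134 134 138 139 141 140 141 140 142 141 141 142]
 [ 50  54  52  53  49  45  46  44  43  53  56  58  76  85  87  85  83  78
   84  92  92 104 107 104 104 106 116 118 120 121 122 125 125 122 127 128]
 [ 47  45  48  47  38  29  29  30  25  28  27  35  59  67  66  64  58  52
   46  
[... 3134 characters left out ...]
  78  78  78  76  69  64  62  62  63  63  61  51  50  45  50  48  59
   60  60  56  51  49  43  45  44  42  47  52  62  68  65  60  58]
 [ 77  78  80  78  81  78  78  76  77  79  77  77  70  67  67  69  65  75
   79  78  75  71  64  62  66  58  64  65  67  76  79  76  71  69]
 [ 79  78  79  82  81  77  81  78  80  78  81  79  76  81  77  78  81  80
   80  78  80  78  79  79  76  76  78  80  79  80  78  83  79  77]
 [ 78  77  80  79  79  81  79  80  81  80  80  80  78  80  80  79  77  82
   79  80  80  79  79  80  78  80  83  81  81  81  81  80  80  80]
 [ 78  80  80  78  80  79  78  79  80  81  79  80  80  77  80  78  79  80
   77  82  78  81  80  78  80  78  77  81  80  81  81  81  80  81]]
```

```bash
python3 - <<'E'
from h import *
px=.5286; cy=.0977
def plane(c,p,x=px):
    d=c.R.T@np.array([(p[0]-c.cx)/c.f,(p[1]-c.cy)/c.f,1]); s=(x-c.C@ex)/(d@ex); X=c.C+s*d; return np.round([(X@ey-cy)*1e3,(X[2]-.012)*1e3],1)
g=cv2.imread("pics/top0.png").astype(float).mean(2)
for n,rows,u0,u1 in(("L",range(243,248),230,244),("R",range(247,252),294,309)):
    print(n,"lever (y from mid, z over floor), mm:")
    for v in rows:
        w=np.clip(g[v,u0:u1]-(g[v,u0:u1].min()+.4*np.ptp(g[v,u0:u1])),0,None); u=(w*np.arange(u0,u1)).sum()/w.sum(); print(v,round(u,2),plane(T,(u,v)))
# block ends on front top edge region, x=-8 face
for n,a,b,v in(("L",225.7,251.6,246),("R",291.7,316.3,250)): print(n,"block",plane(T,(a,v),px-.004),plane(T,(b,v),px-.004))
gs=cv2.imread("pics/side0.png").astype(float).mean(2).astype(int)
print(gs[308:325,300:318]);print(gs[262:282,324:342])
E
```

```text
L lever (y from mid, z over floor), mm:
243 236.65 [104.5  50.2]
244 236.83 [106.1  35.6]
245 237.39 [106.7  21.1]
246 237.81 [107.6   6.1]
247 238.3 [108.3  -9.1]
R lever (y from mid, z over floor), mm:
247 301.07 [-77.5  47. ]
248 301.34 [-77.9  32.4]
249 302.51 [-80.9  18.4]
250 303.34 [-82.9   3.8]
251 304.23 [-85.2 -11. ]
L block [140.8  16.2] [63.1 39.4]
R block [-49.8  14.3] [-120.8   36.4]
[[193 194 194 194 194 190 169 131  94  69  54  51  47  48  48  49  46  49]
 [194 194 194 197 193 179 151 117  89  73  60  52  52  52  50  50  52  54]
 [194 193 197 193 189 169 132  99  85  74  55  49  42  43  47  52  46  53]
 [195 195 196 191 179 148 108  87  78  65  44  38  31  38  46  47  47  61]
 [194 194 196 185 162 119  88  82  72  64  37  23  25  22  33  42  52  66]
 [194 196 193 174 135  96  75  78  79  60  35  21   6  22  35  46  55  79]
 [195 192 186 158 108  72  67  77  76  56  32  16  11   9  32  43  65  81]
 [195 191 168 125  81  53  69  76  77  61  38  16  14   9  31  59  79  87]
 [193 184 149  96  56  47  69  81  75  61  39  18  19  18  34  70  85  91]
 [188 168 122  76  37  5
[... 1377 characters left out ...]
 22  25  52  75  93  89]
 [188 168 129  78  40  42  56  71  75  64  52  29  20  34  58  84  92  88]
 [182 148 101  54  25  34  50  63  63  58  41  30  19  44  73  89  93  90]
 [165 124  72  33  18  35  36  46  50  43  33  18  27  54  77  90  92  93]
 [146  98  51  21  13  12  24  26  28  26  22  14  32  66  83  91  88  90]
 [123  69  27  19  14   6  10  17  23  17  16  29  53  75  84  95  93  91]
 [ 95  49  14   7   8   9  19  19  15   6  16  39  69  85  92  93  90  94]
 [ 68  19   0   4  15   4  16   8   9  17  33  62  78  91  95  92  90  93]
 [ 43  18  13  12   0  21  13   8   7  16  43  71  87  95  93  94  89  94]
 [ 22  18  10   2   3  13  14  15  15  26  53  74  88  91  87  92  92  91]]
```

```bash
cat >> h.py <<'E'
px=.5286; cy=.0977
def plane(c,p,x=px):
    d=c.R.T@np.array([(p[0]-c.cx)/c.f,(p[1]-c.cy)/c.f,1]); s=(x-c.C@ex)/(d@ex); X=c.C+s*d; return np.round([(X@ey-cy)*1e3,(X[2]-.012)*1e3],1)
E
python3 - <<'E'
from h import *
for n,P in dict(L=[(307,314),(307.2,316),(307.2,318),(307,320)],R=[(331.3,271),(331.4,272),(331.8,273),(332,274),(331.9,275)]).items():
    for p in P: print(n,p,plane(S,p))
# block front bottom edges & ends at z=.012, x=-8 : side image ends
s=lambda u,v:(280+(u+.5)/4.4-.5,230+(v+.5)/4.4-.5)
for n,p in dict(Lnear=(110,467),Lfar=(152,382),Rnear=(225,257),Rfar=(258,185)).items(): print(n,plane(S,s(*p),px-.008))
E
```

```text
L (307, 314) [105.2  58.3]
L (307.2, 316) [104.   48.7]
L (307.2, 318) [104.2  40.6]
L (307, 320) [105.8  34. ]
R (331.3, 271) [-81.   49.7]
R (331.4, 272) [-82.1  44.5]
R (331.8, 273) [-85.9  36.8]
R (332, 274) [-88.   30.6]
R (331.9, 275) [-87.4  27. ]
Lnear [142.4  12.3]
Lfar [73.5 17.1]
Rnear [-57.9   2.7]
Rfar [-121.8   12.1]
```

{"method": "step_arm", "body": {
  "deltas": [
    [0.4195,-0.1785,0,0,0,-0.454,-1],
    [0.4195,-0.1785,0,0,0,-0.454,-1],
    [0.4195,-0.1785,0,0,0,-0.454,-1],
    [0.4195,-0.1785,0,0,0,-0.454,-1],
    [0.4195,-0.1785,0,0,0,-0.454,-1],
    [0.4195,-0.1785,0,0,0,-0.454,-1],
    [0.4195,-0.1785,0,0,0,-0.454,-1],
    [0.4195,-0.1785,0,0,0,-0.454,-1],
    [0.4195,-0.1785,0,0,0,-0.454,-1],
    [0.4195,-0.1785,0,0,0,-0.454,-1],
    [0.4195,-0.1785,0,0,0,-0.454,-1],
    [0.4195,-0.1785,0,0,0,-0.454,-1],
    [0.4195,-0.1785,0.1,0,0,-0.454,-1],
    [0.4195,-0.1785,0.12,0,0,-0.454,-1],
    [0.4195,-0.1785,0.12,0,0,-0.454,-1],
    [0.4195,-0.1785,0.12,0,0,-0.454,-1]
  ]
}}

```text
time: 1.8
tool_pos: [0.5053, -0.3399, 0.1142]
tool_rot: [-0.004, 0.943, 0.333, -0.002]
contact_force: [-0.7, 0.6, -0.9]
gripper_width: 1.0
```

```bash
python3 - <<'E'
from h import *
s=manip.state(); print(s["tool_pos"],s["tool_rot"],s["time"])
f=manip.grab_frame("side"); cv2.imwrite("pics/s2.png",cv2.resize(f[150:330,300:540,::-1],None,fx=3,fy=3,interpolation=cv2.INTER_CUBIC))
E
```

```text
[ 0.50527199 -0.33991971  0.11423192] [-0.00396028  0.94305566  0.33260261 -0.0024167 ] 1.8
```

View pics/s2.png

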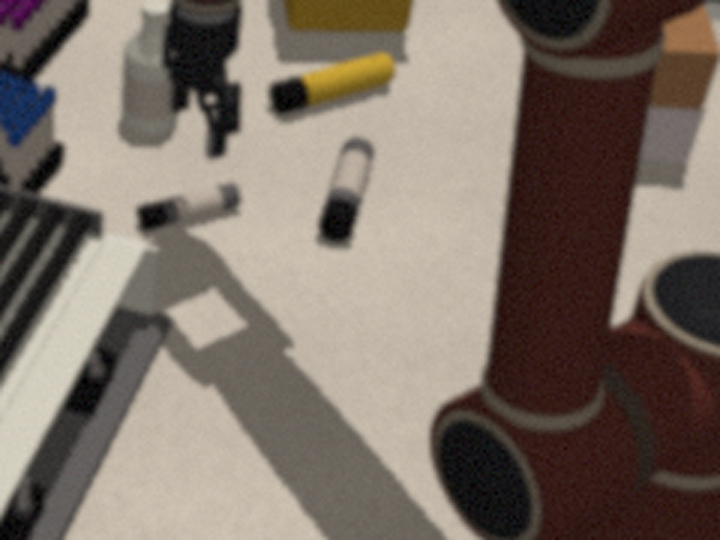

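{"method": "step_arm", "body": {
  "deltas": [
    [0,0,0.045,0,0,0,-1],
    [0,0,0.085,0,0,0,-1],
    [0,0,0.085,0,0,0,-1],
    [0,0,0.085,0,0,0,-1],
    [0,0,0.085,0,0,0,-1]
  ]
}}

```text
time: 2.35
tool_pos: [0.5111, -0.3429, 0.0384]
tool_rot: [0.003, 0.943, 0.334, 0.002]
contact_force: [0.2, 0.8, 1.1]
gripper_width: 0.999
```

```bash
python3 - <<'E'
from h import *
s=manip.state(); print(s["tool_pos"],s["tool_rot"],s["joint_vel"])
f=manip.grab_frame("top"); cv2.imwrite("pics/t3.png",cv2.resize(f[180:340,340:540,::-1],None,fx=4,fy=3.5,interpolation=cv2.INTER_CUBIC))
f=manip.grab_frame("side"); cv2.imwrite("pics/s3.png",cv2.resize(f[150:290,300:460,::-1],None,fx=4,fy=4,interpolation=cv2.INTER_CUBIC))
E
```

```text
[ 0.5111428  -0.34288793  0.03842019] [0.00278832 0.9426925  0.33364748 0.00155747] [ 0.0040004  -0.00419314 -0.00331009  0.00090983 -0.0048108   0.0006294 ]
```

View pics/t3.png

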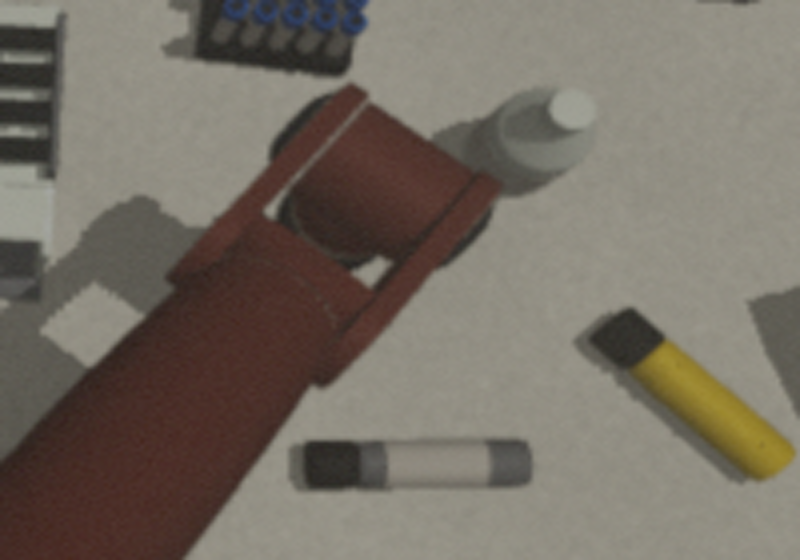

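View pics/s3.png

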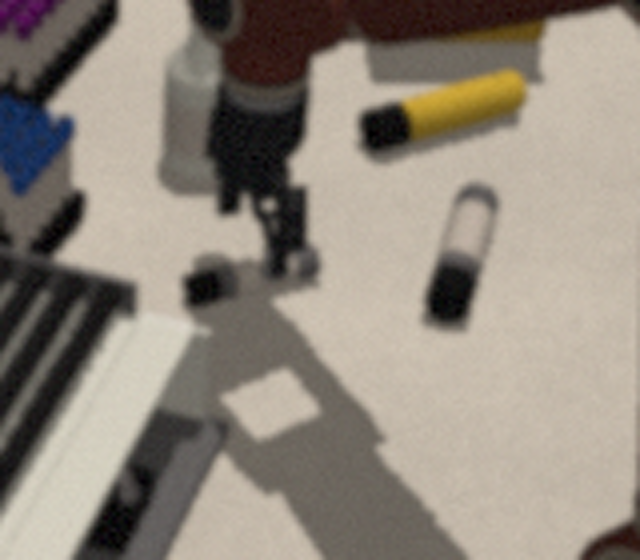

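{"method": "step_arm", "body": {
  "deltas": [
    [0,0,0.0215,0,0,0,-1],
    [0,0,0.0215,0,0,0,-1],
    [0,0,0.0215,0,0,0,-1]
  ]
}}

```text
time: 2.75
tool_pos: [0.5094, -0.3409, 0.0137]
tool_rot: [0.0, 0.943, 0.334, 0.0]
contact_force: [-0.1, -0.2, 0.2]
gripper_width: 1.0
```

{"method": "step_arm", "body": {
  "deltas": [
    [0,0,-0.004,0,0,0,-1],
    [0,0,-0.004,0,0,0,-1],
    [0,0,-0.004,0,0,0,0.2],
    [0,0,-0.004,0,0,0,0.6],
    [0,0,-0.004,0,0,0,1],
    [0,0,-0.004,0,0,0,1],
    [0,0,-0.004,0,0,0,1],
    [0,0,-0.004,0,0,0,1],
    [0,0,-0.004,0,0,0,1],
    [0,0,-0.004,0,0,0,1],
    [0,0,-0.004,0,0,0,1],
    [0,0,-0.004,0,0,0,1]
  ]
}}

```text
time: 3.95
tool_pos: [0.5094, -0.3409, 0.017]
tool_rot: [0.0, 0.943, 0.334, 0.0]
contact_force: [-0.0, -0.4, 2.2]
gripper_width: 0.325
```

{"method": "step_arm", "body": {
  "deltas": [
    [0,0,-0.02,0,0,0,1],
    [0,0,-0.05,0,0,0,1],
    [0,0,-0.09,0,0,0,1],
    [0,0,-0.13,0,0,0,1],
    [0,0,-0.17,0,0,0,1],
    [0,0,-0.2,0,0,0,1],
    [0,0,-0.2,0,0,0,1],
    [0,0,-0.2,0,0,0,1]
  ]
}}

```text
time: 4.75
tool_pos: [0.509, -0.3406, 0.2164]
tool_rot: [-0.0, 0.943, 0.334, -0.0]
contact_force: [-0.5, 0.6, -1.3]
gripper_width: 0.326
```

```bash
python3 - <<'E'
from h import *
s=manip.state(); print(s["tool_pos"],s["contact_force"])
f=manip.grab_frame("side"); cv2.imwrite("pics/s4.png",cv2.resize(f[100:290,270:460,::-1],None,fx=3,fy=3,interpolation=cv2.INTER_CUBIC))
E
```

```text
[ 0.50898146 -0.34060279  0.21643187] [-0.47774601  0.56959212 -1.27217779]
```

View pics/s4.png

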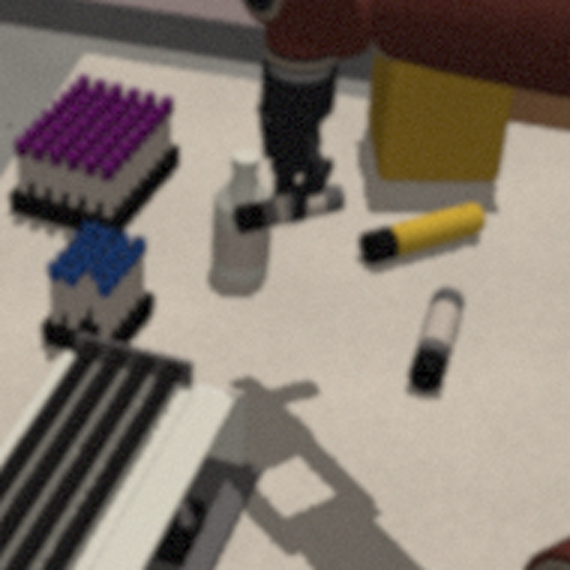

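The tube is held level at about (290,205) in the crop. It's gripped roughly mid-length, with the label centre at the fingers. Next I move over the bed.

{"method": "step_arm", "body": {
  "deltas": [
    [0.035,-0.022,0,0,0,-0.08,1],
    [0.07,-0.044,0,0,0,-0.17,1],
    [0.105,-0.066,0,0,0,-0.25,1],
    [0.14,-0.088,0,0,0,-0.33,1],
    [0.175,-0.11,0,0,0,-0.41,1],
    [0.21,-0.132,0,0,0,-0.5,1],
    [0.245,-0.154,0,0,0,-0.58,1],
    [0.28,-0.176,0,0,0,-0.66,1],
    [0.315,-0.198,0,0,0,-0.74,1],
    [0.335,-0.21,0,0,0,-0.79,1],
    [0.348,-0.219,0,0,0,-0.813,1],
    [0.348,-0.219,0,0,0,-0.813,1],
    [0.348,-0.219,0,0,0,-0.813,1],
    [0.348,-0.219,0,0,0,-0.813,1],
    [0.348,-0.219,0,0,0,-0.813,1]
  ]
}}

```text
time: 6.3
tool_pos: [0.6415, 0.0472, 0.2168]
tool_rot: [0.0, 0.734, 0.679, -0.0]
contact_force: [-0.4, 0.1, -0.7]
gripper_width: 0.328
```

```bash
python3 - <<'E'
from h import *
s=manip.state(); p=s["tool_pos"]; print(p,s["tool_rot"],s["contact_force"],"ex,ey rel bed",p@ex-.637,p@ey-.0977, 'yaw err deg', np.degrees(2*np.arctan2(s["tool_rot"][2],s["tool_rot"][1]))-85.59)
f=manip.grab_frame("side"); cv2.imwrite("pics/s5.png",cv2.resize(f[130:370,200:440,::-1],None,fx=2.5,fy=2.5,interpolation=cv2.INTER_CUBIC))
E
```

```text
[0.64154387 0.04720205 0.21677409] [ 3.44405484e-05  7.34475423e-01  6.78635277e-01 -1.13037622e-04] [-0.4137068   0.14369505 -0.66334739] ex,ey rel bed -0.0009880149731470445 -0.0012877331911431145 yaw err deg -0.1158180017989281
```

View pics/s5.png

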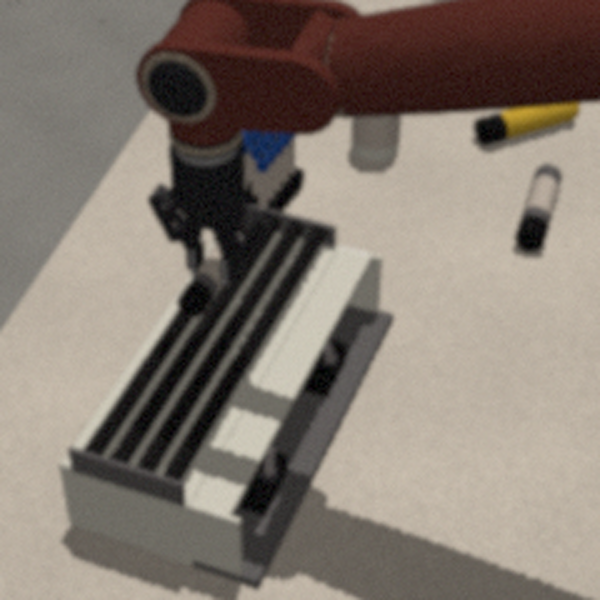

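{"method": "step_arm", "body": {
  "deltas": [
    [0,0,0.03,0,0,0,1],
    [0,0,0.05,0,0,0,1],
    [0,0,0.06,0,0,0,1],
    [0,0,0.065,0,0,0,1],
    [0,0,0.065,0,0,0,1],
    [0,0,0.065,0,0,0,1],
    [0,0,0.065,0,0,0,1]
  ]
}}

```text
time: 7.05
tool_pos: [0.6426, 0.0485, 0.1534]
tool_rot: [0.001, 0.734, 0.679, 0.001]
contact_force: [0.2, 0.3, -0.8]
gripper_width: 0.326
```

{"method": "step_arm", "body": {
  "deltas": [
    [0,0,0.003,0,0,0,1],
    [0,0,0.006,0,0,0,1],
    [0,0,0.006,0,0,0,1],
    [0,0,0.006,0,0,0,1]
  ]
}}

```text
time: 7.45
tool_pos: [0.6416, 0.0485, 0.1455]
tool_rot: [-0.0, 0.734, 0.679, -0.0]
contact_force: [-0.6, -0.5, -0.4]
gripper_width: 0.328
```

{"method": "step_arm", "body": {
  "deltas": [
    [0,0,0.001,0,0,0,1],
    [0,0,0.002,0,0,0,1],
    [0,0,0.003,0,0,0,1],
    [0,0,0.003,0,0,0,1]
  ]
}}

```text
time: 7.85
tool_pos: [0.642, 0.0485, 0.143]
tool_rot: [0.0, 0.734, 0.679, 0.0]
contact_force: [0.4, 0.3, 0.1]
gripper_width: 0.321
```

{"method": "step_arm", "body": {
  "deltas": [
    [0,0,0.001,0,0,0,1],
    [0,0,0.002,0,0,0,1],
    [0,0,0.002,0,0,0,1]
  ]
}}

```text
time: 8.15
tool_pos: [0.6428, 0.0484, 0.1424]
tool_rot: [0.001, 0.734, 0.679, 0.001]
contact_force: [0.7, 0.1, 4.0]
gripper_width: 0.327
```

{"method": "step_arm", "body": {
  "deltas": [
    [0,0,0,0,0,0,0.3],
    [0,0,0,0,0,0,0.1],
    [0,0,0,0,0,0,0],
    [0,0,0,0,0,0,-0.1],
    [0,0,0,0,0,0,-0.1],
    [0,0,0,0,0,0,-0.1]
  ]
}}

```text
time: 8.75
tool_pos: [0.6415, 0.0485, 0.1405]
tool_rot: [-0.0, 0.734, 0.679, -0.0]
contact_force: [0.3, -0.5, -0.3]
gripper_width: 0.553
```

{"method": "step_arm", "body": {
  "deltas": [
    [0,0,-0.005,0,0,0,-0.1],
    [0,0,-0.02,0,0,0,-0.1],
    [0,0,-0.05,0,0,0,-0.1],
    [0,0,-0.1,0,0,0,-0.1],
    [0,0,-0.12,0,0,0,-0.1],
    [0,0,-0.12,0,0,0,-0.1]
  ]
}}

```text
time: 9.35
tool_pos: [0.6443, 0.0484, 0.2685]
tool_rot: [0.004, 0.734, 0.679, 0.004]
contact_force: [1.3, -0.4, -0.1]
gripper_width: 0.548
```

```bash
python3 - <<'E'
from h import *
s=manip.state(); print(s)
f=manip.grab_frame("side"); cv2.imwrite("pics/s6.png",cv2.resize(f[130:370,200:440,::-1],None,fx=2.5,fy=2.5,interpolation=cv2.INTER_CUBIC))
E
```

```text
{'time': 9.35, 'joint_pos': array([-4.00742846e-02,  7.93543785e-02,  1.53651474e+00,  5.15584935e-06,
        1.51431545e+00,  3.68971594e-02]), 'joint_vel': array([-0.00042479,  0.03906912,  0.07730009, -0.00191818, -0.02585393,
       -0.00028754]), 'joint_efforts': array([-2.31681501e-03, -3.99404311e+01, -3.65438318e+01, -1.10640565e-03,
        1.48678995e-01, -4.81168982e-06]), 'tool_pos': array([0.64432445, 0.04842635, 0.26849243]), 'tool_rot': array([0.00403793, 0.73377813, 0.67936523, 0.00402876]), 'contact_force': array([ 1.26878547, -0.36465678, -0.07676597]), 'ft_torque': array([0.01934575, 0.01305266, 0.00641256]), 'gripper_width': 0.5478949822722936}
```

View pics/s6.png

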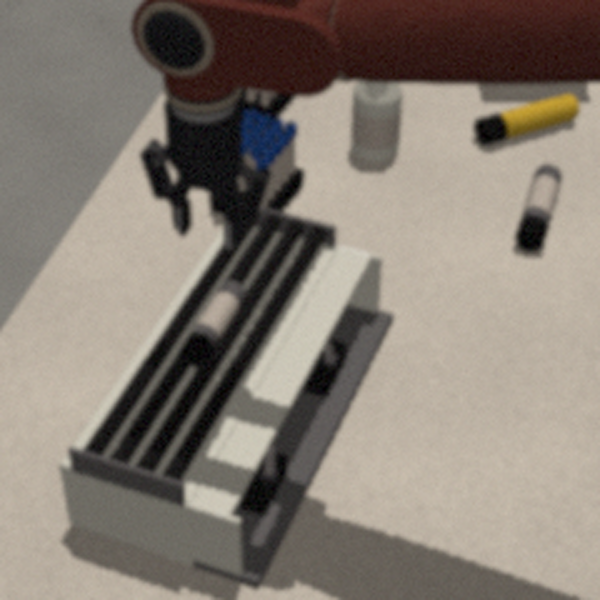

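The tube lies at about (215,325) in the middle groove, free of the gripper. Next I back off in front of the mixer, turn the jaws along its y, and shut the fingers.

{"method": "step_arm", "body": {
  "deltas": [
    [0,-0.04,0,0,0,0.14,1],
    [0,-0.08,0,0,0,0.28,1],
    [-0.01,-0.12,0,0,0,0.42,1],
    [-0.02,-0.16,0,0,0,0.56,1],
    [-0.03,-0.18,0,0,0,0.7,1],
    [-0.037,-0.2,0,0,0,0.84,1],
    [-0.037,-0.2,0,0,0,0.98,1],
    [-0.037,-0.2,0,0,0,1.12,1],
    [-0.037,-0.2,0,0,0,1.26,1],
    [-0.037,-0.2,0,0,0,1.4,1],
    [-0.037,-0.2,0,0,0,1.54,1],
    [-0.037,-0.2,0,0,0,1.571,1],
    [-0.037,-0.2,0,0,0,1.571,1],
    [-0.037,-0.2,0,0,0,1.571,1]
  ]
}}

```text
time: 10.8
tool_pos: [0.4389, 0.0271, 0.2597]
tool_rot: [-0.0, 0.999, -0.038, -0.001]
contact_force: [-0.1, 0.6, -0.5]
gripper_width: 0.002
```

{"method": "step_arm", "body": {
  "deltas": [
    [0,0,0,0,0.14,0,1],
    [0,0,0,0,0.28,0,1],
    [0,0,0,0,0.42,0,1],
    [0,0,0,0,0.56,0,1],
    [0,0,0,0,0.7,0,1],
    [0,0,0,0,0.785,0,1],
    [0,0,0,0,0.785,0,1],
    [0,0,0,0,0.785,0,1],
    [0,0,0,0,0.785,0,1]
  ]
}}

```text
time: 11.7
tool_pos: [0.4532, 0.0291, 0.2623]
tool_rot: [0.016, 0.924, -0.036, 0.38]
contact_force: [-0.3, 0.3, 0.3]
gripper_width: 0.001
```

```bash
cat >> h.py <<'E'
from scipy.spatial.transform import Rotation as Ro
def rep():
    s=manip.state(); q=s["tool_rot"]; R=Ro.from_quat([q[1],q[2],q[3],q[0]]).as_matrix(); p=s["tool_pos"]
    M=np.c_[ex,ey,[0,0,1]]
    print("t",s["time"],"bay xyz mm",np.round([(p@ex-px)*1e3,(p@ey-cy)*1e3,p[2]*1e3],1),"F mixer",np.round(M.T@s["contact_force"],2),"grip",round(s["gripper_width"],3))
    return s,p,M.T@R
E
python3 - <<'E'
from h import *
s,p,R=rep(); print(np.round(R,3)); print(s["joint_pos"])
E
```

```text
t 11.7 bay xyz mm [-79.  -33.8 262.3] F mixer [-0.28  0.24  0.28] grip 0.001
[[ 0.711 -0.002  0.703]
 [ 0.    -1.    -0.003]
 [ 0.703  0.002 -0.711]]
[-0.11405373 -1.00991453  2.44026463  0.02907221  0.9322425   1.52699709]
```

{"method": "step_arm", "body": {
  "deltas": [
    [0,0,0,0,-0.1,0,1],
    [0,0,0,0,-0.175,0,1],
    [0,0,0,0,-0.175,0,1],
    [0,0,0,0,-0.175,0,1]
  ]
}}

```text
time: 12.1
tool_pos: [0.4533, 0.0291, 0.2615]
tool_rot: [0.013, 0.954, -0.037, 0.297]
contact_force: [-1.2, 0.4, 0.2]
gripper_width: 0.003
```

```bash
python3 - <<'E'
from h import *
s,p,R=rep(); print(np.round(R,3)); print(s["joint_pos"])
d=np.array([-62,-37,143.5])-np.array([(p@ex-px)*1e3,(p@ey-cy)*1e3,p[2]*1e3]); print("tool delta",R.T@d)
E
```

```text
t 12.1 bay xyz mm [-78.8 -33.8 261.5] F mixer [-1.18  0.31  0.2 ] grip 0.003
[[ 0.823 -0.002  0.568]
 [-0.001 -1.    -0.003]
 [ 0.568  0.002 -0.823]]
[-0.10951611 -0.86102856  2.32649627  0.0181189   1.07171229  1.53595078]
tool delta [-53.19336605   2.98751172 106.62926221]
```

{"method": "step_arm", "body": {
  "deltas": [
    [-0.02,0.003,0.04,0,0,0,1],
    [-0.04,0.003,0.08,0,0,0,1],
    [-0.053,0.003,0.107,0,0,0,1],
    [-0.053,0.003,0.107,0,0,0,1],
    [-0.053,0.003,0.107,0,0,0,1]
  ]
}}

```text
time: 12.6
tool_pos: [0.4695, 0.0247, 0.1426]
tool_rot: [0.013, 0.954, -0.037, 0.297]
contact_force: [0.6, 0.8, 0.0]
gripper_width: 0.002
```

```bash
python3 - <<'E'
from h import *
s,p,R=rep(); print(np.round(R,3)); print(s["joint_pos"])
d=np.array([-4.6,-37,61.6])-np.array([(p@ex-px)*1e3,(p@ey-cy)*1e3,p[2]*1e3]); print("tool delta",R.T@d)
f=manip.grab_frame("side"); cv2.imwrite("pics/s7.png",cv2.resize(f[130:370,200:440,::-1],None,fx=2.5,fy=2.5,interpolation=cv2.INTER_CUBIC))
E
```

```text
t 12.6 bay xyz mm [-62.4 -36.9 142.6] F mixer [0.49 0.83 0.03] grip 0.002
[[ 0.823 -0.002  0.568]
 [-0.001 -1.    -0.003]
 [ 0.568  0.002 -0.823]]
[-0.11796122 -0.70319375  2.44330456  0.02896828  0.7983802   1.51738644]
tool delta [ 1.58863757 -0.15756889 99.51097909]
```

View pics/s7.png

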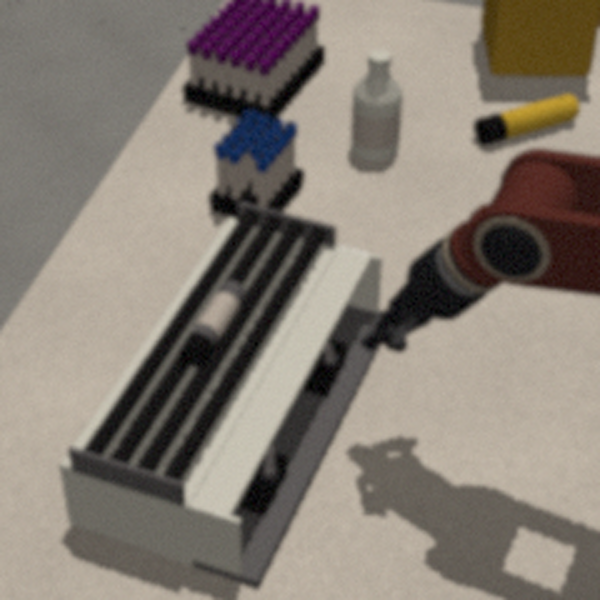

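The tube is at rest in its groove at (215,325) and the fingers are at (375,340), in front of the bay. Next I insert along the tool axis.

{"method": "step_arm", "body": {
  "deltas": [
    [0.001,0,0.03,0,0,0,1],
    [0.001,0,0.055,0,0,0,1],
    [0.001,0,0.07,0,0,0,1],
    [0.001,0,0.075,0,0,0,1],
    [0.001,0,0.075,0,0,0,1]
  ]
}}

```text
time: 13.15
tool_pos: [0.5141, 0.0211, 0.083]
tool_rot: [0.013, 0.954, -0.037, 0.298]
contact_force: [-0.7, 0.3, 0.9]
gripper_width: -0.002
```

{"method": "step_arm", "body": {
  "deltas": [
    [0,0,0.008,0,0,0,1],
    [0,0,0.016,0,0,0,1],
    [0,0,0.024,0,0,0,1],
    [0,0,0.024,0,0,0,1],
    [0,0,0.024,0,0,0,1]
  ]
}}

```text
time: 13.65
tool_pos: [0.5272, 0.0201, 0.0631]
tool_rot: [0.013, 0.954, -0.037, 0.298]
contact_force: [-0.2, 1.2, 0.5]
gripper_width: 0.003
```

```bash
python3 - <<'E'
from h import *
s,p,R=rep(); print(np.round(R,3)); print(s["joint_pos"])
E
```

```text
t 13.65 bay xyz mm [ -4.5 -37.1  63.1] F mixer [-0.26  1.16  0.52] grip 0.003
[[ 0.822 -0.002  0.569]
 [-0.    -1.    -0.002]
 [ 0.569  0.002 -0.822]]
[-0.11215366 -0.3291454   2.35727515  0.03603737  0.50822557  1.51090526]
```

{"method": "step_arm", "body": {
  "deltas": [
    [0,0.003,0,0,0,0,1],
    [0,0.006,0,0,0,0,1],
    [0,0.009,0,0,0,0,1],
    [0,0.009,0,0,0,0,1],
    [0,0.009,0,0,0,0,1]
  ]
}}

```text
time: 14.15
tool_pos: [0.5258, 0.0109, 0.0614]
tool_rot: [0.013, 0.954, -0.038, 0.297]
contact_force: [-0.2, -0.5, 0.7]
gripper_width: -0.001
```

{"method": "step_arm", "body": {
  "deltas": [
    [0,0.002,0,0,0,0,1],
    [0,0.004,0,0,0,0,1],
    [0,0.004,0,0,0,0,1]
  ]
}}

```text
time: 14.45
tool_pos: [0.5255, 0.0069, 0.0614]
tool_rot: [0.013, 0.954, -0.038, 0.297]
contact_force: [0.1, -0.1, 0.8]
gripper_width: 0.005
```

{"method": "step_arm", "body": {
  "deltas": [
    [0,0.002,0,0,0,0,1],
    [0,0.004,0,0,0,0,1],
    [0,0.004,0,0,0,0,1]
  ]
}}

```text
time: 14.75
tool_pos: [0.5251, 0.0031, 0.0613]
tool_rot: [0.012, 0.954, -0.038, 0.297]
contact_force: [-0.7, 2.2, -0.1]
gripper_width: -0.001
```

```bash
python3 - <<'E'
from h import *
rep()
E
```

```text
t 14.75 bay xyz mm [ -5.3 -54.2  61.3] F mixer [-0.87  2.16 -0.09] grip -0.001
```

{"method": "step_arm", "body": {
  "deltas": [
    [0,0.001,0,0,0,0,1],
    [0,0.002,0,0,0,0,1],
    [0,0.002,0,0,0,0,1]
  ]
}}

```text
time: 15.05
tool_pos: [0.5249, 0.0014, 0.0613]
tool_rot: [0.012, 0.954, -0.037, 0.297]
contact_force: [-0.7, 3.6, 1.2]
gripper_width: -0.002
```

{"method": "step_arm", "body": {
  "deltas": [
    [0,0.001,0,0,0,0,1],
    [0,0.002,0,0,0,0,1],
    [0,0.002,0,0,0,0,1]
  ]
}}

```text
time: 15.35
tool_pos: [0.5247, -0.0007, 0.0613]
tool_rot: [0.012, 0.954, -0.037, 0.297]
contact_force: [-2.8, 4.8, 2.8]
gripper_width: -0.006
```

```bash
python3 - <<'E'
from h import *
rep()
f=manip.grab_frame("top"); cv2.imwrite("pics/t8.png",np.clip(cv2.resize(f[225:270,185:365,::-1].astype(np.float32)*2,None,fx=4.4,fy=4.4,interpolation=cv2.INTER_CUBIC),0,255).astype(np.uint8))
f=manip.grab_frame("side"); cv2.imwrite("pics/s8.png",cv2.resize(np.clip(f[230:365,280:400,::-1].astype(np.float32)*2,0,255),None,fx=4.4,fy=4.4,interpolation=cv2.INTER_CUBIC).astype(np.uint8))
E
```

```text
t 15.35 bay xyz mm [ -5.4 -58.   61.3] F mixer [-3.14  4.59  2.83] grip -0.006
```

View pics/s8.png

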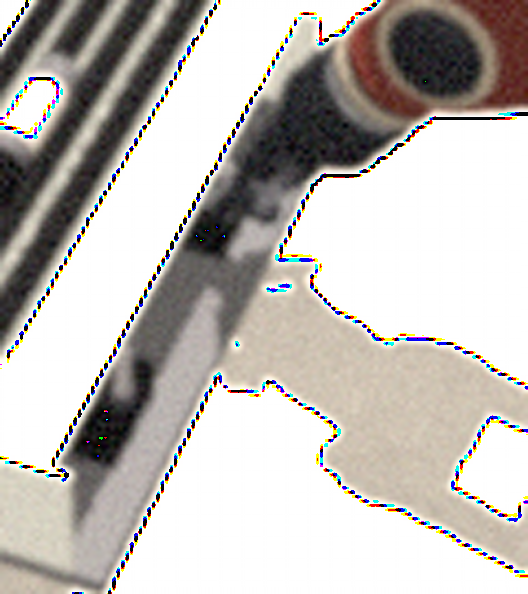

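{"method": "step_arm", "body": {
  "deltas": [
    [0,0.001,0,0,0,0,1],
    [0,0.002,0,0,0,0,1],
    [0,0.003,0,0,0,0,1],
    [0,0.004,0,0,0,0,1],
    [0,0.005,0,0,0,0,1],
    [0,0.006,0,0,0,0,1],
    [0,0.006,0,0,0,0,1],
    [0,0.006,0,0,0,0,1]
  ]
}}

```text
time: 16.25
tool_pos: [0.5242, -0.0066, 0.0614]
tool_rot: [0.012, 0.954, -0.037, 0.297]
contact_force: [-3.4, 4.7, 3.0]
gripper_width: -0.002
```

```bash
python3 - <<'E'
from h import *
rep()
E
```

```text
t 16.25 bay xyz mm [ -5.5 -64.   61.4] F mixer [-3.73  4.46  3.  ] grip -0.002
```

{"method": "step_arm", "body": {
  "deltas": [
    [0,0.001,0,0,0,0,1],
    [0,0.002,0,0,0,0,1],
    [0,0.0025,0,0,0,0,1],
    [0,0.0025,0,0,0,0,1]
  ]
}}

```text
time: 16.65
tool_pos: [0.5241, -0.0092, 0.0615]
tool_rot: [0.012, 0.954, -0.037, 0.297]
contact_force: [-3.0, 3.1, 2.7]
gripper_width: -0.001
```

{"method": "step_arm", "body": {
  "deltas": [
    [0,-0.005,0,0,0,0,1],
    [0,-0.015,0,0,0,0,1],
    [0,-0.025,0,0,0,0,1],
    [0,-0.025,-0.03,0,0,0,1],
    [0,-0.025,-0.07,0,0,0,1],
    [0,-0.025,-0.1,0,0,0,1],
    [0,-0.025,-0.1,0,0,0,1],
    [0,-0.025,-0.1,0,0,0,1]
  ]
}}

```text
time: 17.45
tool_pos: [0.4701, 0.02, 0.1449]
tool_rot: [0.013, 0.954, -0.037, 0.298]
contact_force: [0.3, -0.4, -0.3]
gripper_width: -0.001
```

```bash
python3 - <<'E'
from h import *
rep()
f=manip.grab_frame("side"); g=f.astype(float).mean(2); print(g[262:282,322:342].astype(int))
cv2.imwrite("pics/s9.png",cv2.resize(np.clip(f[230:365,280:400,::-1].astype(np.float32)*2,0,255).astype(np.uint8),None,fx=4.4,fy=4.4,interpolation=cv2.INTER_CUBIC))
f=manip.grab_frame("top"); g=f.astype(float).mean(2); print(g[244:256,288:322].astype(int))
E
```

```text
t 17.45 bay xyz mm [-61.5 -41.6 144.9] F mixer [ 0.38 -0.4  -0.25] grip -0.001
[[190 188 188 188 188 188 187 192 183 165 132  90  58  46  47  49  51  49
   50  47]
 [188 188 190 189 190 187 189 190 177 150 110  80  59  51  51  49  50  50
   46  47]
 [192 189 187 188 189 190 188 182 162 129  98  78  62  52  50  46  53  44
   45  48]
 [189 188 189 190 190 191 190 176 147 109  87  73  57  47  43  50  48  47
   50  52]
 [193 190 189 187 191 188 186 165 125  94  78  72  59  42  46  41  48  45
   50  64]
 [187 188 188 189 189 188 176 142 104  81  79  70  46  27  27  31  42  45
   54  72]
 [188 190 193 189 189 186 163 119  79  71  75  69  46  28   5  23  35  48
   62  83]
 [189 190 190 190 186 175 138  91  63  72  74  67  46  23   7  21  33  52
   70  86]
 [187 191 190 191 182 155 110  64  58  69  72  70  52  23  19  20  37  60
   77  89]
 [191 188 187 187 175 130  77  46  53  63  79  67  53  32  20  21  43  70
   86  89]
 [189 190 190 178 156 105  56  37  50  69  75  70  58  34  30  24  51  78
   92  92]
 [192 188 185 166 127  79  41  31  47  56  67  59  47  23  21  29  64  81
   88  87]
 
[... 1672 characters left out ...]
  52  51  55  47  35  34  35  34  34  30  37  34  40  42  46  48  46
   44  38  35  36  36  42  37  39  41  40  41  51  50  53  53  52]
 [ 66  65  64  61  59  50  43  41  37  41  41  36  36  36  37  39  36  38
   41  38  37  32  33  36  33  39  38  38  42  49  57  51  50  53]
 [ 75  77  77  76  74  68  60  61  59  57  60  55  49  43  47  45  46  57
   56  56  56  53  45  43  44  41  42  43  48  60  65  65  58  55]
 [ 76  78  78  77  76  76  74  76  75  76  74  75  63  63  63  64  65  74
   78  74  69  69  64  58  61  61  59  61  62  73  78  76  67  65]
 [ 77  77  78  77  75  73  76  78  75  77  80  77  76  76  77  76  76  76
   77  78  73  78  78  74  74  75  78  76  75  79  79  78  77  76]]
```

View pics/s9.png

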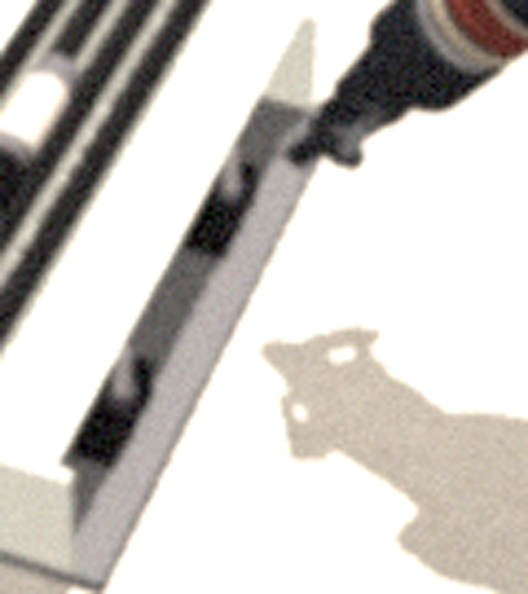

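```bash
python3 - <<'E'
from h import *
f=manip.grab_frame("side"); g=f.astype(float).mean(2)
for n,rows,c0 in(("R",range(269,275),330),("L",range(314,320),305)):
  for v in rows:
    # lever band: local max then weighted centroid of +-2
    seg=g[v,c0:c0+6]; k=c0+int(np.argmax(seg)); w=g[v,k-2:k+3]-g[v,k-2:k+3].min(); u=(w*np.arange(k-2,k+3)).sum()/w.sum(); print(n,v,round(u,2),plane(S,(u,v)))
f=manip.grab_frame("top"); g=f.astype(float).mean(2)
for n,rows,u0,u1 in(("L",range(243,247),230,244),("R",range(247,251),298,309)):
    for v in rows:
        w=np.clip(g[v,u0:u1]-(g[v,u0:u1].min()+.5*np.ptp(g[v,u0:u1])),0,None); u=(w*np.arange(u0,u1)).sum()/w.sum(); print(n,v,round(u,2),plane(T,(u,v)))
E
```

```text
R 269 331.57 [-82.8  56.3]
R 270 331.98 [-86.7  48.6]
R 271 331.97 [-86.9  44.3]
R 272 332.2 [-89.2  37.9]
R 273 332.27 [-90.2  32.8]
R 274 332.09 [-88.8  29.8]
L 314 306.61 [107.9  61.2]
L 315 307.35 [102.8  51.6]
L 316 307.41 [102.6  47.2]
L 317 307.44 [102.5  42.9]
L 318 307.39 [102.9  39.1]
L 319 307.43 [102.7  34.8]
L 243 236.19 [105.9  49.8]
L 244 237.0 [105.6  35.8]
L 245 237.33 [106.8  21. ]
L 246 237.87 [107.4   6.2]
R 247 303.87 [-85.5  49.4]
R 248 303.93 [-85.3  34.7]
R 249 303.99 [-85.2  19.7]
R 250 304.19 [-85.4   4.6]
```

{"method": "step_arm", "body": {
  "deltas": [
    [0,-0.04,-0.01,0,0,0,1],
    [0,-0.08,-0.01,0,0,0,1],
    [0,-0.12,-0.01,0,0,0,1],
    [0,-0.16,-0.01,0,0,0,1],
    [0,-0.188,-0.005,0,0,0,1],
    [0,-0.188,0,0,0,0,1],
    [0,-0.188,0,0,0,0,1]
  ]
}}

```text
time: 18.35
tool_pos: [0.4836, 0.2077, 0.1406]
tool_rot: [0.014, 0.955, -0.036, 0.295]
contact_force: [0.0, 0.0, -0.5]
gripper_width: -0.001
```

```bash
python3 - <<'E'
from h import *
s,p,R=rep(); print(np.round(R,3)); print(s["joint_pos"])
d=np.array([-5.3,146,61.3])-np.array([(p@ex-px)*1e3,(p@ey-cy)*1e3,p[2]*1e3]); print("tool delta",R.T@d)
E
```

```text
t 18.35 bay xyz mm [-62.4 146.6 140.6] F mixer [ 0.    0.02 -0.46] grip -0.001
[[ 0.826 -0.001  0.563]
 [ 0.002 -1.    -0.004]
 [ 0.563  0.004 -0.826]]
[ 0.39992153 -0.40084663  2.26093508 -0.38367333  0.77600318  2.25328134]
tool delta [ 2.50663049  0.18728115 97.69544129]
```

{"method": "step_arm", "body": {
  "deltas": [
    [0.002,0,0.03,0,0,0,1],
    [0.002,0,0.055,0,0,0,1],
    [0.002,0,0.07,0,0,0,1],
    [0.002,0,0.075,0,0,0,1],
    [0.002,0,0.083,0,0,0,1],
    [0.002,0,0.091,0,0,0,1],
    [0.002,0,0.098,0,0,0,1],
    [0.002,0,0.098,0,0,0,1],
    [0.002,0,0.098,0,0,0,1]
  ]
}}

```text
time: 19.25
tool_pos: [0.5415, 0.2031, 0.064]
tool_rot: [0.013, 0.954, -0.037, 0.297]
contact_force: [-0.4, 0.4, 0.4]
gripper_width: -0.0
```

{"method": "step_arm", "body": {
  "deltas": [
    [0,0.003,0,0,0,0,1],
    [0,0.006,0,0,0,0,1],
    [0,0.008,0,0,0,0,1],
    [0,0.008,0,0,0,0,1]
  ]
}}

```text
time: 19.65
tool_pos: [0.5408, 0.1947, 0.064]
tool_rot: [0.013, 0.954, -0.038, 0.297]
contact_force: [-0.4, 0.2, 0.1]
gripper_width: 0.007
```

```bash
python3 - <<'E'
from h import *
rep()
E
```

```text
t 19.65 bay xyz mm [ -4.4 138.   64. ] F mixer [-0.45  0.16  0.07] grip 0.007
```

{"method": "step_arm", "body": {
  "deltas": [
    [-0.0023,0,0.0016,0,0,0,1],
    [-0.0023,0.002,0.0016,0,0,0,1],
    [-0.0023,0.004,0.0016,0,0,0,1],
    [-0.0023,0.004,0.0016,0,0,0,1]
  ]
}}

```text
time: 20.05
tool_pos: [0.5395, 0.1909, 0.0611]
tool_rot: [0.013, 0.954, -0.038, 0.297]
contact_force: [0.1, -0.5, 0.6]
gripper_width: -0.0
```

{"method": "step_arm", "body": {
  "deltas": [
    [0,0.002,0,0,0,0,1],
    [0,0.004,0,0,0,0,1],
    [0,0.004,0,0,0,0,1]
  ]
}}

```text
time: 20.35
tool_pos: [0.5392, 0.1869, 0.0613]
tool_rot: [0.013, 0.954, -0.038, 0.297]
contact_force: [-0.7, -0.8, -0.7]
gripper_width: 0.002
```

{"method": "step_arm", "body": {
  "deltas": [
    [0,0.002,0,0,0,0,1],
    [0,0.003,0,0,0,0,1],
    [0,0.003,0,0,0,0,1]
  ]
}}

```text
time: 20.65
tool_pos: [0.539, 0.184, 0.0613]
tool_rot: [0.013, 0.954, -0.038, 0.297]
contact_force: [-0.2, 1.0, 1.2]
gripper_width: 0.001
```

```bash
python3 - <<'E'
from h import *
rep()
E
```

```text
t 20.65 bay xyz mm [ -5.4 127.2  61.3] F mixer [-0.3   0.96  1.2 ] grip 0.001
```

{"method": "step_arm", "body": {
  "deltas": [
    [0,0.001,0,0,0,0,1],
    [0,0.001,0,0,0,0,1]
  ]
}}

```text
time: 20.85
tool_pos: [0.5389, 0.183, 0.0612]
tool_rot: [0.013, 0.954, -0.037, 0.297]
contact_force: [-0.3, -0.3, 0.4]
gripper_width: 0.001
```

{"method": "step_arm", "body": {
  "deltas": [
    [0,0.001,0,0,0,0,1],
    [0,0.001,0,0,0,0,1]
  ]
}}

```text
time: 21.05
tool_pos: [0.5388, 0.182, 0.0613]
tool_rot: [0.013, 0.954, -0.037, 0.297]
contact_force: [0.1, 0.5, -0.5]
gripper_width: -0.001
```

{"method": "step_arm", "body": {
  "deltas": [
    [0,0.001,0,0,0,0,1],
    [0,0.001,0,0,0,0,1]
  ]
}}

```text
time: 21.25
tool_pos: [0.5387, 0.181, 0.0612]
tool_rot: [0.013, 0.954, -0.037, 0.297]
contact_force: [1.0, -0.3, 0.0]
gripper_width: 0.003
```

{"method": "step_arm", "body": {
  "deltas": [
    [0,0.001,0,0,0,0,1],
    [0,0.001,0,0,0,0,1]
  ]
}}

```text
time: 21.45
tool_pos: [0.5387, 0.18, 0.0612]
tool_rot: [0.013, 0.954, -0.037, 0.297]
contact_force: [-0.2, -0.3, -0.1]
gripper_width: 0.0
```

{"method": "step_arm", "body": {
  "deltas": [
    [0,0.001,0,0,0,0,1],
    [0,0.001,0,0,0,0,1]
  ]
}}

```text
time: 21.65
tool_pos: [0.5387, 0.1793, 0.0613]
tool_rot: [0.012, 0.954, -0.037, 0.297]
contact_force: [-0.4, 1.5, -0.1]
gripper_width: 0.0
```

{"method": "step_arm", "body": {
  "deltas": [
    [0,0.0007,0,0,0,0,1],
    [0,0.0007,0,0,0,0,1]
  ]
}}

```text
time: 21.85
tool_pos: [0.5386, 0.1788, 0.0614]
tool_rot: [0.012, 0.954, -0.037, 0.297]
contact_force: [-1.1, 2.4, -0.3]
gripper_width: -0.001
```

```bash
python3 - <<'E'
from h import *
rep()
E
```

```text
t 21.85 bay xyz mm [ -5.4 122.   61.4] F mixer [-1.27  2.29 -0.3 ] grip -0.001
```

Left lever met at about y=122.5 and nothing where an "off" lever would lie, so it is at run and I'm leaving it. By comparison the right lever should be about 2 mm further along, so I'll go back and touch it up.

{"method": "step_arm", "body": {
  "deltas": [
    [0,-0.01,0,0,0,0,1],
    [0,-0.02,0,0,0,0,1],
    [0,-0.02,-0.03,0,0,0,1],
    [0,-0.02,-0.07,0,0,0,1],
    [0,-0.02,-0.1,0,0,0,1],
    [0,-0.02,-0.105,0,0,0,1],
    [0,0.02,-0.105,0,0,0,1],
    [0,0.06,-0.105,0,0,0,1],
    [0,0.1,-0.105,0,0,0,1],
    [0,0.14,-0.105,0,0,0,1],
    [0,0.162,-0.1,0,0,0,1],
    [0,0.162,-0.1,0,0,0,1],
    [0,0.162,-0.1,0,0,0,1]
  ]
}}

```text
time: 23.15
tool_pos: [0.4689, 0.021, 0.1429]
tool_rot: [0.013, 0.954, -0.038, 0.296]
contact_force: [1.2, 0.3, -0.7]
gripper_width: 0.0
```

```bash
python3 - <<'E'
from h import *
s,p,R=rep(); print(np.round(R,3))
d=np.array([-5.4,-45,61.4])-np.array([(p@ex-px)*1e3,(p@ey-cy)*1e3,p[2]*1e3]); print("tool delta",R.T@d)
f=manip.grab_frame("side"); g=f.astype(float).mean(2)
for n,rows,c0 in(("L",range(314,320),305),):
  for v in rows:
    seg=g[v,c0:c0+6]; k=c0+int(np.argmax(seg)); w=g[v,k-2:k+3]-g[v,k-2:k+3].min(); u=(w*np.arange(k-2,k+3)).sum()/w.sum(); print(n,v,round(u,2),plane(S,(u,v)))
E
```

```text
t 23.15 bay xyz mm [-62.7 -40.7 142.9] F mixer [ 1.14  0.42 -0.68] grip 0.0
[[ 0.824 -0.004  0.566]
 [-0.002 -1.    -0.004]
 [ 0.566  0.002 -0.824]]
tool delta [ 1.07443487  3.9164869  99.65375113]
L 314 306.82 [106.4  59.6]
L 315 307.3 [103.2  52. ]
L 316 307.4 [102.6  47.2]
L 317 307.42 [102.6  43. ]
L 318 307.49 [102.2  38.4]
L 319 307.31 [103.5  35.7]
```

{"method": "step_arm", "body": {
  "deltas": [
    [0.001,0.004,0.03,0,0,0,1],
    [0.001,0.004,0.055,0,0,0,1],
    [0.001,0.004,0.07,0,0,0,1],
    [0.001,0.004,0.08,0,0,0,1],
    [0.001,0.004,0.09,0,0,0,1],
    [0.001,0.004,0.0995,0,0,0,1],
    [0.001,0.004,0.0995,0,0,0,1],
    [0.001,0.004,0.0995,0,0,0,1]
  ]
}}

```text
time: 24.0
tool_pos: [0.5259, 0.0141, 0.0621]
tool_rot: [0.012, 0.954, -0.036, 0.296]
contact_force: [-0.7, -0.0, -0.5]
gripper_width: 0.001
```

{"method": "step_arm", "body": {
  "deltas": [
    [0,0.004,0,0,0,0,1],
    [0,0.008,0,0,0,0,1],
    [0,0.012,0,0,0,0,1],
    [0,0.015,0,0,0,0,1],
    [0,0.017,0,0,0,0,1],
    [0,0.018,0,0,0,0,1],
    [0,0.018,0,0,0,0,1]
  ]
}}

```text
time: 24.7
tool_pos: [0.5246, -0.0053, 0.0626]
tool_rot: [0.013, 0.954, -0.038, 0.297]
contact_force: [-0.6, 0.3, -0.0]
gripper_width: -0.0
```

```bash
python3 - <<'E'
from h import *
rep()
E
```

```text
t 24.7 bay xyz mm [ -5.2 -62.6  62.6] F mixer [-0.58  0.27 -0.05] grip -0.0
```

{"method": "step_arm", "body": {
  "deltas": [
    [-0.001,0.002,0.0006,0,0,0,1],
    [-0.001,0.0025,0.0006,0,0,0,1],
    [-0.001,0.0025,0.0006,0,0,0,1]
  ]
}}

```text
time: 25.0
tool_pos: [0.5238, -0.0075, 0.0614]
tool_rot: [0.013, 0.954, -0.037, 0.297]
contact_force: [0.1, -0.7, 0.2]
gripper_width: 0.003
```

{"method": "step_arm", "body": {
  "deltas": [
    [0,0.001,0,0,0,0,1],
    [0,0.001,0,0,0,0,1]
  ]
}}

```text
time: 25.2
tool_pos: [0.5238, -0.0085, 0.0614]
tool_rot: [0.012, 0.954, -0.037, 0.297]
contact_force: [0.6, -0.1, -0.2]
gripper_width: 0.003
```

{"method": "step_arm", "body": {
  "deltas": [
    [0,0.001,0,0,0,0,1],
    [0,0.001,0,0,0,0,1]
  ]
}}

```text
time: 25.4
tool_pos: [0.5237, -0.0092, 0.0615]
tool_rot: [0.012, 0.954, -0.037, 0.297]
contact_force: [0.8, 3.3, 0.1]
gripper_width: -0.001
```

```bash
python3 - <<'E'
from h import *
rep()
E
```

```text
t 25.4 bay xyz mm [ -5.7 -66.6  61.5] F mixer [0.53 3.34 0.11] grip -0.001
```

{"method": "step_arm", "body": {
  "deltas": [
    [0,0.001,0,0,0,0,1],
    [0,0.0016,0,0,0,0,1],
    [0,0.0016,0,0,0,0,1]
  ]
}}

```text
time: 25.7
tool_pos: [0.5237, -0.011, 0.0616]
tool_rot: [0.012, 0.954, -0.037, 0.297]
contact_force: [-2.0, 3.6, 1.5]
gripper_width: 0.003
```

{"method": "step_arm", "body": {
  "deltas": [
    [0,-0.01,0,0,0,0,1],
    [0,-0.02,0,0,0,0,1],
    [0,-0.02,-0.03,0,0,0,1],
    [0,-0.02,-0.07,0,0,0,1],
    [0,-0.02,-0.11,0,0,0,1],
    [0,-0.02,-0.13,0,0,0,1],
    [0,-0.02,-0.13,0,0,0,1]
  ]
}}

```text
time: 26.4
tool_pos: [0.453, 0.0142, 0.173]
tool_rot: [0.014, 0.953, -0.037, 0.301]
contact_force: [-0.3, 0.1, 0.8]
gripper_width: -0.001
```

```bash
python3 - <<'E'
from h import *
rep()
gs=[];gt=[]
for i in range(3):
    fs=manip.grab_frame("side"); gs.append(fs.astype(float).mean(2)); ft=manip.grab_frame("top"); gt.append(ft.astype(float).mean(2))
g=np.mean(gs,0)
for n,rows,c0 in(("R",range(269,275),330),("L",range(314,320),305)):
  for v in rows:
    seg=g[v,c0:c0+6]; k=c0+int(np.argmax(seg)); w=g[v,k-2:k+3]-g[v,k-2:k+3].min(); u=(w*np.arange(k-2,k+3)).sum()/w.sum(); print(n,v,round(u,2),plane(S,(u,v)))
g=np.mean(gt,0)
for n,rows,u0,u1 in(("L",range(243,247),230,244),("R",range(247,251),298,309)):
    for v in rows:
        w=np.clip(g[v,u0:u1]-(g[v,u0:u1].min()+.5*np.ptp(g[v,u0:u1])),0,None); u=(w*np.arange(u0,u1)).sum()/w.sum(); print(n,v,round(u,2),plane(T,(u,v)))
cv2.imwrite("pics/sF.png",cv2.resize(fs[150:350,200:440,::-1],None,fx=3,fy=3)); cv2.imwrite("pics/tF.png",ft[:,:,::-1])
E
```

```text
t 26.4 bay xyz mm [-78.1 -48.7 173. ] F mixer [-0.3   0.04  0.84] grip -0.001
R 269 331.82 [-85.   54.3]
R 270 332.11 [-87.8  47.5]
R 271 332.1 [-88.   43.2]
R 272 332.2 [-89.2  37.9]
R 273 332.03 [-88.   34.8]
R 274 332.29 [-90.6  28.2]
L 314 306.78 [106.7  59.9]
L 315 307.26 [103.5  52.4]
L 316 307.44 [102.4  46.9]
L 317 307.42 [102.6  43. ]
L 318 307.42 [102.7  38.9]
L 319 307.36 [103.2  35.3]
L 243 236.72 [104.3  50.3]
L 244 236.84 [106.1  35.6]
L 245 237.44 [106.5  21.1]
L 246 237.78 [107.7   6.1]
R 247 304.33 [-86.8  49.8]
R 248 304.39 [-86.7  35.1]
R 249 304.35 [-86.2  20. ]
R 250 304.17 [-85.4   4.6]
```

View pics/sF.png

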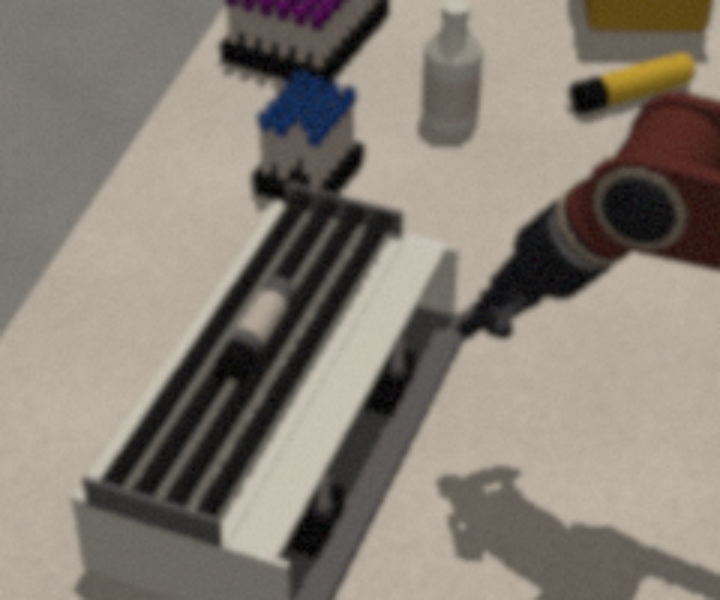

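View pics/tF.png

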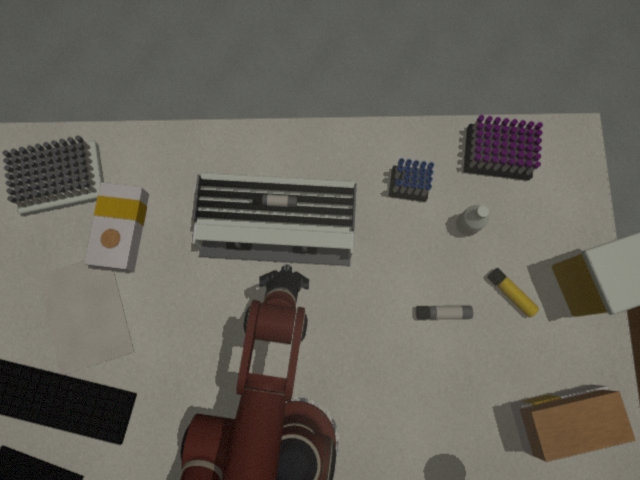

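The tube lies along the rollers in the middle groove (top view, 274,200). Rack, carton and bottle are where they were at the start, and the arm is clear of everything. I'll let it settle, then hand in.

{"method": "step_arm", "body": {
  "deltas": [
    [0,0,-0.02,0,0,0,1],
    [0,0,-0.02,0,0,0,1],
    [0,0,-0.02,0,0,0,1],
    [0,0,-0.02,0,0,0,1]
  ]
}}

```text
time: 27.1
tool_pos: [0.4403, 0.0158, 0.1838]
tool_rot: [0.012, 0.954, -0.037, 0.296]
contact_force: [-1.4, -0.6, 0.2]
gripper_width: 0.002
```

```bash
python3 - <<'E'
from h import *
rep(); print(manip.job_done())
E
```

```text
t 27.1 bay xyz mm [-90.8 -48.1 183.8] F mixer [-1.36 -0.7   0.22] grip 0.002
the job is handed in; nothing more can be done
None
```

I laid the smaller grey tube along the rollers in the mixer's middle groove, felt both levers, and handed the job in at 27.1 s. No verdict was reported.

- **Tube:** it was set down with contact felt at about 4 N, and the last pictures show it resting in the groove.
- **Right lever:** it was met where a lever leaning to off would be, and I pushed it upright in two passes at about 3–5 N.
- **Left lever:** it was touched lightly with up to about 2.4 N, at the place an upright lever would be. It had not moved in the pictures afterwards, so I left it at run.
- **Bystanders and arm:** the rack, carton and bottle look unmoved in the last top picture, judged by eye. The arm was clear of everything.

**Checks that disagreed:** for the right lever, the side view suggests up to about 0.08 rad still towards off, while the top view shows about upright or slightly the other way. The spacing between the two levers measured 189 mm by touch before the last push and 191 mm by camera. I pushed about 1.6 mm further to allow for that. Both readings are inside the 0.2 rad allowed.

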